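# Lever open the scrap box hatch and hold it

### The arm

A 6-joint arm with a two-finger parallel gripper is mounted at the origin on a cart in front of the work surface, level with it; the furniture and walls round the work are solid. World frame = base frame: x ahead of the robot, y to its left, z up, the work surface at z = 0. Lengths are in m, angles in degrees, forces in N, time in s.
With the tool pointing down it reaches from about 0.4 to 0.825 m from the base axis. Payload 7 kg.
Tool frame: the origin (TCP) lies between the finger pads; the fingertips stand 25 mm ahead of it and the grasp point (between the pads) lies 6 mm ahead of it; z points along the fingers, y is the line along which they close (so a half turn about z gives the same grasp; the last joint's range is limited). The gripper opens to 88 mm and grips with 3 to 60 N. Pads are 19 mm wide; open, the fingers measure 130 mm over their backs; the gripper's body (78 mm by 193 mm) begins 47 mm behind the grasp point.
Start: joints at [80.793, 20.546, 0.682, 0, -70.136, -16.507], TCP at [0.293, 0.608, 0.224] pointing down, gripper open.
Joint ranges: [-176.03, 176.03], [-82.01, 121.73], [-58.28, 71.71], [-173.87, 95.51], [-174.79, -0.11], [-173.66, 173.66]. Speed limits (degrees/s): [136.94, 136.94, 172.46, 180, 180, 180].

### API

Orientations are given as [roll, pitch, yaw] about the fixed x, y, z axes, in that order (R = Rz(yaw) Ry(pitch) Rx(roll)).
In Python, from plant import r gives the robot as it stands.
- The arm moves only by the shell command python3 -m crank 'ROWS' [FORCE]. ROWS is JSON, a list of rows, each a list of 3 entries, a list of its own where there are three numbers: the turn, a rotation vector about the tool's x, y, z in degrees, then the shift along the tool's x, y, z in cm, then the closure, from -1 (fully open) to 1 (shut). In form: [[[wx, wy, wz], [dx, dy, dz], fingers], ...]. A call has 1 to 8 rows; each row shifts and turns the commanded pose from where the row before left it, along the tool's axes as they then stand; what a row does not reach is not made up. A row lasts 1/10 s, in which the tool goes at most 50 mm and 8.59 degrees, less where a joint would pass 70% of its speed; a pose out of reach is approached as far as the arm can. A call with a gripper value outside its range is refused whole. The fingers move at their own pace and stop on an object; FORCE is the grip in N (left out, the last holds). Time passes only in rows, so rows that do not move let the fingers close. It gives the time, the measured TCP pose, the force, the opening and the grip force at its end, in the units of the state.
- r.get_state(): the state, without advancing time (a new reading comes with each control period).
- r.capture(name): name is "scene" or "side" or "wrist"; returns a dict with "color" (400x640x3 uint8, red, green, blue), "range_z" (400x640 float32, m along the optical axis (not along the pixel's ray), 0 where there is no reading), "intrinsics" (3x3 intrinsics, pixels), "k1" (the pictures are not rectified: a ray, as slopes to the right and down, at radius r is drawn at 1 + k1 r^2 times it, then the intrinsics apply), "world_from_camera" (4x4, takes a point from camera to world coordinates); the wrist camera has in their place "hand_eye" (4x4, takes a point from camera to tool coordinates, whose origin is the TCP and whose axes are the flange's). Camera axes: x right, y down, z forward; pixel columns grow to the right and rows downward; lengths in m; the calibration is good to about 2 mm. A picture is of the moment at which its call begins: read the wrist's pose just before it.
- r.close_job(): hands the job in; it is judged then, once.
The state is a dict: "time_s": time; "joints": joint angles; "qd": joint speeds; "joint_torque": joint torques, N m; "tcp_pos": TCP position; "eef_rot": TCP orientation; "contact_force": force on the tool from outside, world axes, zero at the start; "moment": the same for the moment, N m; "gripper_width": finger opening in m; "gripper_force": force on a finger pad.
Only numpy, scipy, OpenCV 4.12 (cv2) and the standard library are available. Lean on these libraries where they do the work, as an engineer would, in place of code of your own. Each camera call takes 0.05 s, during which the arm holds its last target. There are 200 camera calls.

### The job

The heavy steel hatch of the bench scrap box is raised by a lever. With the fingertips, push the black upright knob to slide the safety bolt all the way out from under the lever, then press the red pad on the lever's long end steadily down to its rubber stop, or very nearly, so that the hatch stands open, and finish while still holding it down there. Do not touch the hatch itself, do not lift the lever out of its cradle, do not force anything, and leave the loose things lying around where they are.

Things in the scene. Friction and masses are not known exactly. Their poses are not given: they have to be found in the camera images.
- unit: Fixed unit: plywood board 350 x 235 x 12 mm on the bench that carries everything. Origin: underside of the board, vertically below the lever's pin. x runs along the lever from its long end (-x, nearer the robot) to its short end (+x), y left, z up. Board: x -200..150, y -150..85 mm. Green open scrap box: x 10..140, y -144..-34, rim at z 78 mm, hatch top at z 91 mm.
- cradle (a point): Fixed point of the unit where the lever's pin rests, x 0, y 0, z 62 mm in the unit's frame, in a cradle of two dark notched cheeks, 42 mm wide over both, top at z 75 mm.
- lever: Loose steel lever, bar 22 mm wide, 8 mm thick, 0.15 kg, resting by its cross pin (10 x 60 mm) in the open-topped cradle; origin in the middle of the pin. Long arm 170 mm to -x, short arm 70 mm to +x under the hatch's yellow bracket. At the start the long end stands up by 0.28 rad and the frame is parallel to the unit's; on the stop the long end is about 0.1 rad below level.
- lever_pad (a point): Centre of the upper face of the round red pad, 38 mm across, on the lever's long end: the place to press. At the start at x -151, y 0, z 117 mm in the unit's frame; with the lever down on its stop at x -160, y 0, z 58 mm. Holding it down takes about 2 to 6 N; resting on the stop it becomes hard.
- hatch (a joint): Opening angle of the heavy steel hatch in rad: 0 shut, about 0.37 with the lever pressed onto its stop. The hatch, 134 x 114 x 10 mm, about 0.95 kg, is hinged on its far edge at x 142, z 82 mm in the unit's frame, falls shut by its own weight and carries on its left side the yellow bracket that the lever lifts. Not to be touched by the robot.
- bolt (a joint): Safety bolt travel in m: 0 fully in under the lever (the lever is then blocked), 0.045 fully out against its end stop. It slides level towards the unit's +y (left, away from the lever), stays where it is left and needs about 2 N.
- bolt_knob (a point): Centre of the top of the upright black knob on the bolt, a round post 14 mm across whose top stands 116 mm above the bench; the post is free above 78 mm. With the bolt fully in it is at x -90, y 98 mm in the unit's frame. Between the knob and the lever, above the housing (z 87 mm), there is 80 mm of room for fingertips.
- ring_box: Loose white ring box 54 x 50 x 43 mm standing on the board right of the lever, origin under its centre. Leave alone.
- tin_lid: Loose round tin lid 56 mm across, 10 mm high, with gems, on the board between ring box and scrap box, origin under its centre. Leave alone.
- sanding_block: Loose sanding block 42 x 72 x 24 mm on the bench to the left of the unit, origin under its centre. Leave alone.
- stop (a point): Centre of the top of the black rubber stop, a fixed post 26 mm across, at x -160, y 0, z 41 mm in the unit's frame, below the lever's long end.
- bolt_housing (a point): Centre of the top of the fixed grey housing that guides the bolt, 36 x 38 mm: x -108..-72, y 28..66, top at z 87 mm in the unit's frame.

How it is judged:
By the outcome, as a careful person would: the job done as asked, in the order asked, and still so for the second after the job is handed in, while the arm keeps its last pose, push and grip.
It also fails if it takes over 38 s, if anything falls off the work surface, if the arm or the gripper's body presses on something with over 40 N, if the wrist force passes 120 N, or if a joint passes its speed limit or range.

## Working session

There is one attempt and no reset: what is moved stays moved. The work goes in short steps, Python scripts to look and compute and a shell command to move; the robot and the scene stay as the last step left them, time stands still between calls to the robot, and variables do not carry over. Pictures are saved under pics/ and viewed, at most 10 in all, crops included, and the job is handed in when it is done.

```bash
mkdir -p pics; ls; cat > h.py <<'E'
import numpy as np, cv2
from plant import r
from scipy.spatial.transform import Rotation as R
def cap(n):
    s=r.get_state(); c=r.capture(n)
    if 'world_from_camera' in c: T=np.array(c['world_from_camera'])
    else:
        W=np.eye(4); W[:3,:3]=R.from_euler('xyz',s['eef_rot'],degrees=True).as_matrix(); W[:3,3]=s['tcp_pos']; T=W@np.array(c['hand_eye'])
    c['T']=T; return c
def rays(c,uv):
    K=np.array(c['intrinsics']); k=float(c['k1'])
    d=np.array([k,0,0,0,0.])
    p=cv2.undistortPoints(np.array(uv,float).reshape(-1,1,2),K,d).reshape(-1,2)
    return np.c_[p,np.ones(len(p))]
def depthpts(c,uv):
    uv=np.array(uv).reshape(-1,2); q=rays(c,uv); z=c['range_z'][uv[:,1].astype(int),uv[:,0].astype(int)]
    return (q*z[:,None])@c['T'][:3,:3].T+c['T'][:3,3]
def plane(c,uv,h):
    d=rays(c,uv)@c['T'][:3,:3].T; o=c['T'][:3,3]
    return o+d*((h-o[2])/d[:,2])[:,None]
E
python3 - <<'E'
from h import *
print(r.get_state())
a=[]
for n in ['scene','side']:
    c=cap(n); cv2.imwrite(f'pics/{n}0.png',c['color'][...,::-1]); print(n,c['T'].round(3).tolist(),c['k1'])
    np.savez(f'{n}0.npz',**c)
E
```

```text
pics
{'time_s': 0.0, 'joints': array([ 8.07923533e+01,  2.05919426e+01,  6.34660503e-01, -2.00457927e-02,
       -7.01353599e+01, -1.65066416e+01]), 'qd': array([-0.01567911, -0.02994389, -0.00070917,  0.03833815,  0.03450927,
       -0.08302769]), 'joint_torque': array([-1.01523074e-03, -5.82722890e+01,  2.93060213e+01,  6.99709520e+00,
        6.92052490e-03, -1.62214396e-04]), 'tcp_pos': array([0.29268701, 0.60770679, 0.22312393]), 'eef_rot': array([ 1.79905822e+02, -8.25689570e-03, -2.57211083e+01]), 'contact_force': array([ 0.14177989,  0.04799397, -0.52634664]), 'moment': array([0.01930414, 0.01752871, 0.00065071]), 'gripper_force': 0.0, 'gripper_width': 0.08759272533028527}
scene [[0.625, -0.488, 0.609, 0.073], [-0.78, -0.396, 0.484, -0.375], [0.004, -0.778, -0.628, 0.622], [0.0, 0.0, 0.0, 1.0]] -0.028460434151339285
side [[-0.863, -0.337, 0.376, 0.305], [-0.505, 0.607, -0.614, 0.537], [-0.021, -0.72, -0.694, 0.706], [0.0, 0.0, 0.0, 1.0]] -0.030568743111117687
```

View pics/scene0.png

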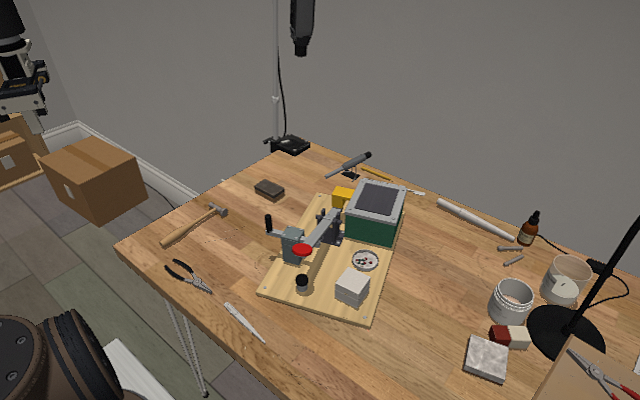

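View pics/side0.png

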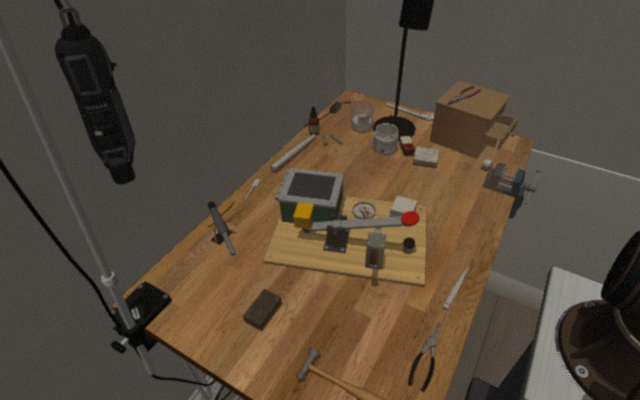

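The scene view shows the red pad at (302,249), the stop at (302,280), the knob at about (268,217) and the board with its near corner at (258,293). The side view shows the pad at (411,218), the stop at (409,241) and the housing at (376,240).

```bash
cat > m.py <<'E'
from h import *
C={n:dict(np.load(n+'0.npz')) for n in ['scene','side']}
tri=[]
for n,c in C.items():
    im=c['color']; hsv=cv2.cvtColor(im,cv2.COLOR_RGB2HSV)
    x0,x1,y0,y1=(250,350,200,300) if n=='scene' else (360,450,190,280)
    m=np.zeros(im.shape[:2],bool); m[y0:y1,x0:x1]=1
    red=m&(hsv[...,1]>170)&((hsv[...,0]<6)|(hsv[...,0]>174))&(hsv[...,2]>120)
    v,u=np.nonzero(red); p=depthpts(c,np.c_[u,v])
    print(n,'red',len(u),u.mean(),v.mean(),np.median(p,0).round(4), 'mean@ .117',plane(c,[[u.mean(),v.mean()]],.117).round(4))
    # board surface by depth: height ~12 mm
    vv,uu=np.mgrid[120:340,200:470]; uv=np.c_[uu.ravel(),vv.ravel()]; P=depthpts(c,uv)
    hs=hsv[uv[:,1],uv[:,0]]
    b=(np.abs(P[:,2]-.012)<.005)&(np.hypot(P[:,0]-.55,P[:,1]-.05)<.5)
    k=np.zeros(im.shape[:2],np.uint8); k[uv[b][:,1],uv[b][:,0]]=255
    k=cv2.morphologyEx(k,cv2.MORPH_OPEN,np.ones((3,3)))
    nl,lab,st,_=cv2.connectedComponentsWithStats(k); i=1+st[1:,4].argmax()
    v,u=np.nonzero(lab==i); Q=plane(c,np.c_[u,v],.012)[:,:2].astype(np.float32)
    rc=cv2.minAreaRect(Q); print(' board',rc,cv2.boxPoints(rc).round(3).tolist())
    # dark pixels
    d=m&(im.max(2)<45)
    nl,lab,st,ce=cv2.connectedComponentsWithStats(d.astype(np.uint8))
    for j in range(1,nl):
        if st[j,4]>15:
            v,u=np.nonzero(lab==j); p=depthpts(c,np.c_[u,v]); print('  dark',st[j],np.median(p,0).round(3),'top',p[p[:,2]>p[:,2].max()-.006].mean(0).round(4))
    s=im[y0:y1,x0:x1]; cv2.imwrite(f'pics/{n}crop.png',cv2.resize(s,None,fx=5,fy=5,interpolation=cv2.INTER_CUBIC)[...,::-1])
E
python3 m.py
```

```text
scene red 196 301.40816326530614 248.8877551020408 [ 0.4429 -0.0333  0.117 ] mean@ .117 [[ 0.4432 -0.0329  0.117 ]]
 board ((0.5686337351799011, -0.023835361003875732), (0.33993735909461975, 0.2328452318906784), 19.128599166870117) [[0.3700000047683716, 0.029999999329447746], [0.44600000977516174, -0.1899999976158142], [0.7670000195503235, -0.07800000160932541], [0.6909999847412109, 0.1420000046491623]]
  dark [265 214   7  19  92] [0.468 0.079 0.101] top [0.4703 0.081  0.1155]
  dark [336 215   4   5  16] [0.604 0.004 0.067] top [0.6016 0.0036 0.0718]
  dark [324 221  19  24 155] [ 0.585 -0.003  0.033] top [ 0.0728 -0.375   0.6224]
  dark [296 274  12  12 121] [ 0.436 -0.036  0.041] top [ 0.0728 -0.375   0.6224]
side red 167 409.7065868263473 217.30538922155688 [ 0.4453 -0.0302  0.1175] mean@ .117 [[ 0.4456 -0.0307  0.117 ]]
 board ((0.5765541791915894, -0.02019546926021576), (0.34995970129966736, 0.23917657136917114), 19.026809692382812) [[0.3720000088214874, 0.035999998450279236], [0.44999998807907104, -0.1899999976158142], [0.781000018119812, -0.07599999755620956], [0.703000009059906, 0.15000000596046448]]
  dark [404 239  10  10  81] [ 0.437 -0.029  0.043] top [ 0.4375 -0.031   0.0428]
  dark [370 253   6  11  42] [0.473 0.088 0.095] top [0.4742 0.0886 0.1124]
```

View pics/scenecrop.png

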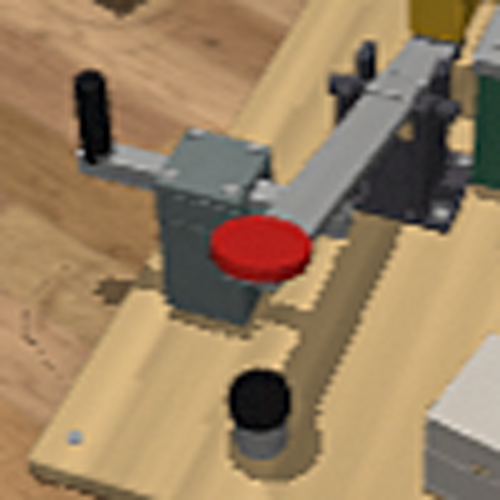

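```bash
python3 - <<'E'
from h import *
c=dict(np.load('scene0.npz')); print(depthpts(c,[[302,30],[303,8],[302,48],[276,60],[285,110],[290,145],[342,205],[268,217]]).round(3))
c=dict(np.load('side0.npz')); print(depthpts(c,[[90,60],[120,170],[100,270],[145,300],[303,213]]).round(3))
E
```

```text
[[0.795 0.263 0.376]
 [0.797 0.26  0.423]
 [0.813 0.279 0.328]
 [0.814 0.374 0.278]
 [0.867 0.403 0.108]
 [0.832 0.356 0.018]
 [0.654 0.028 0.058]
 [0.468 0.078 0.117]]
[[0.796 0.278 0.501]
 [0.805 0.299 0.336]
 [0.919 0.367 0.091]
 [0.846 0.349 0.019]
 [0.66  0.041 0.087]]
```

```bash
python3 -m crank '[[[0,0,0],[0,0,0],1],[[0,0,0],[1,1,0],1],[[0,0,0],[2,2,0],1],[[0,0,0],[3,3,0],1],[[0,0,0],[3,3,0],1]]' 10
```

```text
time_s: 0.6
tcp_pos: [0.3351, 0.4861, 0.2236]
eef_rot: [180.0, -0.0, -25.7]
contact_force: [1.0, -0.3, 0.8]
gripper_width: 0.0532
gripper_force: 0.0
```

```bash
python3 -m crank '[[[0,0,0],[3.4,3.4,0],1],[[0,0,0],[3.4,3.4,0],1],[[0,0,0],[3.4,3.4,0],1],[[0,0,0],[3.4,3.4,0],1],[[0,0,0],[3.4,3.4,0],1],[[0,0,0],[3.4,3.4,0],1],[[0,0,0],[3.4,3.4,0],1],[[0,0,0],[3.4,3.4,0],1]]'; python3 -m crank '[[[0,0,0],[3,3.4,0],1],[[0,0,0],[2,2.2,0],1],[[0,0,0],[1,1,0],1],[[0,0,-8.5],[0,0,0],1],[[0,0,-8.5],[0,0,0],1],[[0,0,-8.5],[0,0,0],1],[[0,0,-8.5],[0,0,0],1],[[0,0,-8.5],[0,0,0],1]]'
```

```text
time_s: 1.4
tcp_pos: [0.4618, 0.1225, 0.2244]
eef_rot: [-180.0, -0.0, -25.7]
contact_force: [1.2, 0.3, -0.2]
gripper_width: 0.0006
gripper_force: 0.0
time_s: 2.2
tcp_pos: [0.4869, 0.0388, 0.2241]
eef_rot: [-180.0, -0.0, 17.1]
contact_force: [0.5, -0.5, 0.9]
gripper_width: 0.0004
gripper_force: 0.0
```

```bash
python3 -m crank '[[[0,0,-2.3],[0,0,0],1],[[0,0,0],[0,0,0],1],[[0,0,0],[0,0,0],1]]'; python3 - <<'E'
from h import *
print(r.get_state()['joints'].round(0))
c=cap('wrist'); np.savez('w1.npz',**c); cv2.imwrite('pics/w1.png',c['color'][...,::-1])
E
```

```text
time_s: 2.5
tcp_pos: [0.4871, 0.0391, 0.2241]
eef_rot: [-180.0, -0.0, 19.0]
contact_force: [-0.0, 0.1, -0.4]
gripper_width: 0.0005
gripper_force: 0.0
[ 28.   3. -22.  -0. -65.  81.]
```

View pics/w1.png

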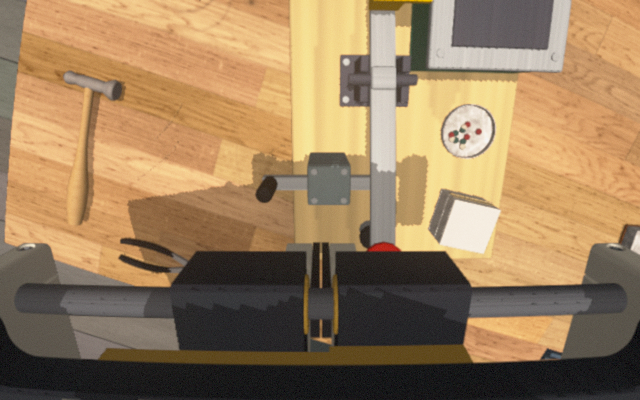

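The wrist view shows the knob at about (267,188), the housing top at (329,178), the pad at about (384,250) half hidden by the fingers, and the lever running straight up the image, so the yaw is right. I will check the knob and housing from here.

```bash
python3 - <<'E'
from h import *
c=dict(np.load('w1.npz')); im=c['color']; m=np.zeros(im.shape[:2],bool); m[172:206,250:282]=1; m&=im.max(2)<50
v,u=np.nonzero(m); p=depthpts(c,np.c_[u,v]); print(len(u),u.min(),u.max(),v.min(),v.max(),p[:,2].max())
t=p[p[:,2]>.110]; print('knobtop',len(t),t.mean(0),t.min(0),t.max(0))
Ru=R.from_euler('z',19,degrees=True).as_matrix()
h=plane(c,[[329,178]],.087)[0]; print('housing',h, 'origin from housing',h-Ru@[-.09,.047,.087],'from knob',t.mean(0)-Ru@[-.09,.098,.116])
E
```

```text
25 257 275 179 201 0.11706923595216545
knobtop 14 [0.47271772 0.08138256 0.11483737] [0.46780769 0.07671109 0.11014332] [0.47842291 0.087282   0.11706924]
housing [0.49608854 0.03450279 0.087     ] origin from housing [ 5.96486911e-01  1.93645533e-02 -2.77555756e-17] from knob [ 0.58972007  0.01802287 -0.00116263]
```

```bash
python3 -m crank '[[[0,0,0],[0,0,2],1],[[0,0,0],[0,0,2.5],1],[[0,0,0],[0,0,2.5],1],[[0,0,0],[0,0,1.7],1],[[0,0,0],[0,0,1.0],1],[[0,0,0],[0,0,0.7],1],[[0,0,0],[0,0,0],1],[[0,0,0],[0,0,0],1]]'; python3 -m crank '[[[0,0,0],[0,-0.5,0],1],[[0,0,0],[0,-0.5,0],1],[[0,0,0],[0,-0.5,0],1],[[0,0,0],[0,-0.4,0],1],[[0,0,0],[0,-0.4,0],1],[[0,0,0],[0,-0.4,0],1],[[0,0,0],[0,-0.4,0],1],[[0,0,0],[0,0,0],1]]'
```

```text
time_s: 3.35
tcp_pos: [0.4879, 0.0396, 0.1207]
eef_rot: [180.0, -0.0, 19.1]
contact_force: [0.9, -0.6, -0.4]
gripper_width: 0.0004
gripper_force: 0.0
time_s: 4.15
tcp_pos: [0.4772, 0.0691, 0.1201]
eef_rot: [-180.0, -0.0, 19.1]
contact_force: [0.4, -0.3, -0.4]
gripper_width: 0.0001
gripper_force: 0.0
```

```bash
python3 -m crank '[[[0,0,0],[0,-0.4,0],1],[[0,0,0],[0,-0.4,0],1],[[0,0,0],[0,-0.4,0],1],[[0,0,0],[0,-0.4,0],1]]'; python3 - <<'E'
from h import *
c=cap('scene'); s=c['color'][180:300,220:370]; cv2.imwrite('pics/s1.png',cv2.resize(s,None,fx=5,fy=5,interpolation=cv2.INTER_CUBIC)[...,::-1])
E
```

```text
time_s: 4.55
tcp_pos: [0.4719, 0.0841, 0.12]
eef_rot: [-180.0, 0.0, 19.1]
contact_force: [0.4, -0.6, 0.6]
gripper_width: 0.0002
gripper_force: 0.0
```

View pics/s1.png

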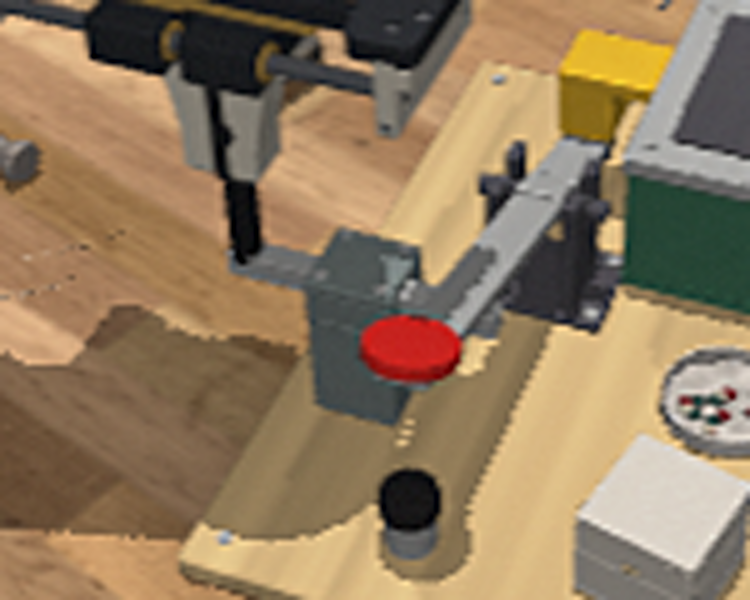

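The picture shows the knob still at full scene pixel (268,216–232) in its start position, with the grey fingertips ending at about (263,216), seemingly level with or behind the knob top. I will measure the fingertips' position by depth.

```bash
python3 - <<'E'
from h import *
s=r.get_state(); print(s['tcp_pos'],s['eef_rot'])
c=cap('scene'); 
pts=[[258,200],[259,208],[261,212],[263,213],[270,200],[272,208],[274,211],[275,213],[267,205],[267,212],[268,216],[268,220],[268,226],[268,230]]
for q,p in zip(pts,depthpts(c,pts).round(4)): print(q,p,c['color'][q[1],q[0]])
E
```

```text
[0.47184393 0.08445348 0.12008333] [-1.79995815e+02 -5.64944237e-03  1.90902635e+01]
[258, 200] [0.4597 0.0915 0.159 ] [130 125 114]
[259, 208] [0.4601 0.0919 0.1386] [130 124 115]
[261, 212] [0.4609 0.0883 0.1296] [126 122 113]
[263, 213] [0.4632 0.0854 0.1271] [1 4 7]
[270, 200] [0.468  0.0663 0.1663] [135 130 119]
[272, 208] [0.4718 0.067  0.1439] [89 86 79]
[274, 211] [0.479  0.0701 0.1301] [144 125 103]
[275, 213] [ 0.5828  0.1808 -0.0007] [213 170 127]
[267, 205] [0.4652 0.0732 0.1524] [133 128 117]
[267, 212] [0.4645 0.0746 0.1345] [131 126 115]
[268, 216] [0.4707 0.08   0.1172] [42 40 38]
[268, 220] [0.4688 0.0792 0.1083] [16 18 20]
[268, 226] [0.4676 0.0798 0.0926] [17 17 18]
[268, 230] [0.4682 0.082  0.0799] [ 9 10 10]
```

```bash
python3 - <<'E'
from h import *
c=cap('side'); np.savez('sd1.npz',**c); s=c['color'][190:290,320:450]; cv2.imwrite('pics/sd1.png',cv2.resize(s,None,fx=6,fy=6,interpolation=cv2.INTER_CUBIC)[...,::-1])
E
```

```text
(no output)
```

View pics/sd1.png

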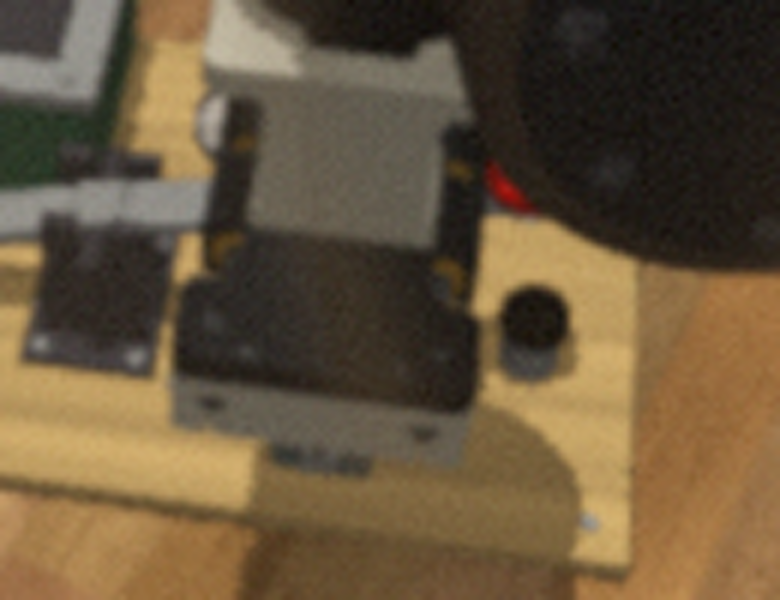

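The side view shows only the gripper's back hiding the knob, with the stop at about (409,243) in full-frame pixels. I will compare the finger pixels with the height at which the fingers should end.

```bash
python3 - <<'E'
from h import *
c=cap('scene'); Ti=np.linalg.inv(c['T']); t=r.get_state()['tcp_pos']
def proj(p):
    q=Ti[:3,:3]@p+Ti[:3,3]; return cv2.projectPoints(q.reshape(1,1,3),np.zeros(3),np.zeros(3),c['intrinsics'],np.array([float(c['k1']),0,0,0]))[0].ravel().round(1)
Ru=R.from_euler('z',19,degrees=True).as_matrix()
for dz in [.04,0,-.025]:
  for dy in [-.021,0,.021]: print(dz,dy,proj(t+Ru@[-.0095,dy,dz]))
o=np.array([.588,.0177,0])
for y in [.098,.11,.12,.143]: print('knob',y,proj(o+Ru@[-.09,y,.116]),proj(o+Ru@[-.09,y,.078]))
print('tcp unit',Ru.T@(t-o))
w=r.capture('wrist'); print(np.round(w['hand_eye'],3).tolist())
E
```

```text
0.04 -0.021 [272.9 203.2]
0.04 0 [263.  200.9]
0.04 0.021 [253.3 198.6]
0 -0.021 [274.4 219. ]
0 0 [264.9 216.7]
0 0.021 [255.4 214.4]
-0.025 -0.021 [275.3 228.4]
-0.025 0 [265.9 226. ]
-0.025 0.021 [256.7 223.7]
knob 0.098 [267.8 216.2] [269.3 230.1]
knob 0.11 [262.4 214.9] [264.1 228.8]
knob 0.12 [258.  213.8] [259.8 227.7]
knob 0.143 [247.9 211.3] [250.  225.2]
tcp unit [-0.08812737  0.10041183  0.12007057]
[[0.0, -0.956, -0.295, 0.079], [1.0, 0.001, -0.001, 0.0], [0.001, -0.295, 0.956, -0.161], [0.0, 0.0, 0.0, 1.0]]
```

```bash
python3 - <<'E'
from h import *
c=cap('scene'); Ru=R.from_euler('z',19,degrees=True).as_matrix(); o=np.array([.588,.0177,0])
c0=dict(np.load('scene0.npz'))
for v in range(196,238,2):
    uv=[[u,v] for u in range(254,280,2)]
    P=(depthpts(c,uv)-o)@Ru*1000
    print(v,' '.join(f'{int(x)},{int(y)},{int(z)}' if x<0 else '-' for x,y,z in P), '|',' '.join(str(c['color'][q[1],q[0]].max()) for q in uv),'|',' '.join(str(c0['color'][q[1],q[0]].max()) for q in uv))
E
```

```text
196 -99,118,168 -97,114,168 -125,93,193 -125,89,194 -125,84,195 -125,80,197 -125,76,198 -125,72,199 -126,68,200 -122,66,198 -114,66,192 -79,81,163 - | 128 120 39 19 27 27 29 28 26 49 77 77 75 | 192 195 193 189 90 69 80 99 45 41 36 32 67
198 -100,117,164 -97,115,162 -98,110,165 -98,105,166 -96,102,165 -97,97,167 -97,93,168 -126,72,194 -126,68,196 -122,66,194 -90,79,167 -78,81,158 - | 123 130 134 112 16 85 57 9 16 46 93 108 78 | 194 194 193 179 185 156 76 70 85 84 55 72 72
200 - -96,116,157 -99,110,160 -98,106,161 -95,103,159 -97,98,162 -99,92,165 -96,89,164 -96,85,165 -98,80,168 -89,80,161 -78,82,152 - | 153 127 129 110 14 100 135 133 133 114 89 89 103 | 195 190 182 186 194 183 193 158 77 77 76 77 95
202 - -98,115,153 -98,111,154 -96,107,154 -97,103,156 -96,99,156 -97,94,159 -98,89,161 -99,84,162 -97,81,162 -88,81,155 - - | 196 125 131 131 13 100 133 129 131 100 88 149 191 | 190 194 187 177 176 189 198 191 194 154 92 132 173
204 - -98,116,148 -97,112,149 -98,107,151 -98,102,152 -97,99,152 -99,93,155 -97,90,155 -99,84,158 -97,81,157 -86,83,148 - - | 216 125 130 134 28 55 139 128 135 92
[... 2684 characters left out ...]
-2 -32,167,1 -30,163,0 -29,158,1 -26,154,0 -23,151,-1 -92,104,73 -95,98,77 -93,94,76 -93,89,78 -93,85,79 -89,83,77 -88,79,77 | 167 160 166 163 173 175 98 0 93 118 117 108 111 | 152 145 152 150 157 158 88 0 81 135 177 165 161
234 -38,169,0 -37,164,0 -37,159,1 -34,155,0 -33,151,0 -31,147,0 -94,104,69 -90,101,66 -614,-203,622 -92,91,71 -92,86,73 -94,80,76 -92,77,76 | 161 165 163 154 168 170 121 101 98 96 97 99 95 | 147 149 148 139 152 154 109 91 86 86 84 87 88
236 -45,165,0 -44,160,1 -43,156,1 -41,151,1 -42,146,3 -37,143,0 -34,140,-1 -34,135,0 -33,130,0 -32,125,1 -94,86,68 -93,82,69 -94,76,72 | 159 150 166 171 157 166 163 171 178 136 112 98 96 | 144 135 150 154 142 151 146 155 162 123 100 89 86
```

The depth grid shows that the fingers end at z≈126 mm, about 6 mm behind the TCP instead of 25 mm ahead of it, so they passed above the knob and nothing was touched. I will go back, come down by the measured tip height, and check before pushing.

```bash
python3 -m crank '[[[0,0,0],[0,1,0],1],[[0,0,0],[0,1.4,0],1],[[0,0,0],[0,1.3,0],1],[[0,0,0],[0,1,0],1],[[0,0,0],[0,0,0],1],[[0,0,0],[0,0,0.9],1],[[0,0,0],[0,0,0.9],1],[[0,0,0],[0,0,0],1]]';python3 -m crank '[[[0,0,0],[0,0,0.4],1],[[0,0,0],[0,0,0.2],1],[[0,0,0],[0,0,0],1]]'; cat > g.py <<'E'
from h import *
import sys
v0,v1,u0,u1=map(int,sys.argv[1:5])
c=cap('scene'); Ru=R.from_euler('z',19,degrees=True).as_matrix(); o=np.array([.588,.0177,0])
print('tcp',((r.get_state()['tcp_pos']-o)@Ru*1000).round(1))
for v in range(v0,v1,2):
    uv=[[u,v] for u in range(u0,u1,2)]
    P=(depthpts(c,uv)-o)@Ru*1000
    print(v,' '.join(f'{int(x)},{int(y)},{int(z)}' if -400<x<0 else '-' for x,y,z in P), '|',' '.join(str(c['color'][q[1],q[0]].max()) for q in uv))
E
python3 g.py 210 244 280 300
```

```text
time_s: 5.65
tcp_pos: [0.4862, 0.0392, 0.1003]
eef_rot: [180.0, 0.2, 19.1]
contact_force: [-0.6, -0.5, 0.1]
gripper_width: 0.0004
gripper_force: 0.0
time_s: 5.95
tcp_pos: [0.4872, 0.0395, 0.0958]
eef_rot: [180.0, 0.0, 19.1]
contact_force: [-0.7, 0.5, -0.2]
gripper_width: 0.0005
gripper_force: 0.0
tcp [-88.   53.4  96. ]
210 -125,50,172 -124,47,173 -127,41,176 -124,39,175 -125,34,177 -126,30,179 -126,26,180 -127,21,182 -122,20,179 -119,17,177 | 103 25 28 30 28 27 27 29 107 49
212 -99,64,143 -127,46,170 -125,43,170 -123,40,169 -125,35,172 -125,30,173 -126,26,175 -126,22,177 -120,21,172 -80,35,137 | 116 82 20 27 25 23 25 27 30 92
214 -99,65,138 -98,61,139 -97,57,139 -96,53,139 -100,47,144 -124,31,168 -127,26,172 -125,23,170 -90,35,140 - | 130 137 46 12 127 80 28 17 33 132
216 -97,66,131 -100,60,135 -98,57,135 -96,54,134 -99,48,138 -99,43,139 -98,40,139 -98,35,141 -87,37,132 - | 130 134 61 11 141 133 135 136 80 168
218 -100,65,128 -99,61,129 -98,57,129 -99,52,131 -97,49,131 -97,45,132 -99,39,136 -97,36,135 -84,38,124 - | 128 135 74 11 125 131 129 125 84 189
220 -98,66,121 -97,63,122 -97,
[... 971 characters left out ...]
,63,87 -100,59,88 -95,57,85 -95,52,86 -95,48,88 -93,45,86 -92,40,87 -89,37,86 -86,34,84 | 118 97 115 85 86 88 86 87 87 86
236 -92,73,71 -104,62,85 -104,57,87 -104,53,88 -100,50,85 -101,45,88 -99,42,87 -96,39,86 -95,35,86 -94,31,86 | 93 98 90 84 85 85 86 82 84 84
238 -31,105,0 -105,61,81 -105,57,82 -105,53,83 -106,48,86 -105,44,87 -104,40,86 -103,36,88 -102,32,88 -98,29,85 | 137 77 69 80 90 97 88 88 124 80
240 -35,103,-1 -104,63,73 -105,58,76 -105,53,77 -105,48,80 -103,45,79 -106,39,84 -105,35,84 -107,30,87 -99,29,80 | 157 74 75 73 81 82 69 80 88 77
242 -42,100,0 -105,62,69 -106,57,72 -105,53,72 -107,48,76 -104,45,75 -105,40,76 -104,36,77 -105,31,80 -100,29,76 | 164 73 74 74 75 75 76 74 92 75
```

The fingertips are now at z≈100 mm, above the housing at 87 and overlapping the knob's top 16 mm. Pushing now.

```bash
python3 -m crank '[[[0,0,0],[0,-0.6,0],1],[[0,0,0],[0,-0.6,0],1],[[0,0,0],[0,-0.5,0],1],[[0,0,0],[0,-0.4,0],1],[[0,0,0],[0,-0.4,0],1],[[0,0,0],[0,-0.4,0],1],[[0,0,0],[0,-0.4,0],1],[[0,0,0],[0,-0.4,0],1]]'; python3 -m crank '[[[0,0,0],[0,-0.4,0],1],[[0,0,0],[0,-0.4,0],1],[[0,0,0],[0,-0.4,0],1],[[0,0,0],[0,-0.4,0],1],[[0,0,0],[0,-0.4,0],1],[[0,0,0],[0,-0.3,0],1]]'
```

```text
time_s: 6.8
tcp_pos: [0.4753, 0.0746, 0.0961]
eef_rot: [180.0, -0.0, 19.1]
contact_force: [0.4, -2.0, 1.8]
gripper_width: 0.0006
gripper_force: 0.8
time_s: 7.4
tcp_pos: [0.4677, 0.0965, 0.0961]
eef_rot: [-180.0, -0.0, 19.1]
contact_force: [0.8, -1.6, 1.5]
gripper_width: 0.0005
gripper_force: 0.8
```

```bash
python3 -m crank '[[[0,0,0],[0,-0.2,0],1],[[0,0,0],[0,-0.2,0],1]]'; python3 g.py 206 236 240 264
```

```text
time_s: 7.6
tcp_pos: [0.4665, 0.1001, 0.0961]
eef_rot: [-180.0, -0.0, 19.1]
contact_force: [0.6, -1.3, 1.3]
gripper_width: 0.0003
gripper_force: 0.8
tcp [-88.1 117.6  96.1]
206 - - - - - -98,130,139 -99,125,141 -98,121,142 -96,118,141 -127,94,171 -125,91,170 -127,86,173 | 169 170 186 177 124 133 137 84 19 44 14 21
208 - - - - -98,136,132 -96,132,132 -97,127,134 -99,121,138 -98,117,138 -100,111,141 -98,108,140 -97,104,140 | 176 177 173 180 140 128 131 94 10 128 136 134
210 - - - - -86,144,116 -98,132,128 -97,127,129 -99,122,132 -97,118,132 -98,113,134 -98,109,135 -98,104,136 | 189 178 178 158 73 131 129 111 13 112 129 130
212 - - - - -92,141,116 -99,132,124 -99,127,126 -95,125,123 -96,120,125 -96,115,126 -97,110,128 -97,105,130 | 190 183 184 103 7 137 130 117 10 69 135 129
214 - - - - -94,140,112 -97,134,117 -99,128,120 -99,123,121 -97,120,120 -96,116,121 -91,114,118 -98,105,126 | 161 180 186 152 3 116 129 138 8 9 109 130
216 - - - - -94,141,106 -94,136,108 -98,129,113 -98,124,115 -96,120,115 -96,116,115 -98,110,119 -99,105,121 | 152 160 177 159 3 107 131 133 23 22 136 129
218 - - - -
[... 847 characters left out ...]
210,0 -30,205,0 -28,201,0 -28,195,1 -92,147,70 -94,141,74 -92,137,74 -92,132,75 -92,127,77 -91,123,77 -93,117,81 -90,114,78 | 146 147 158 165 110 62 101 97 114 119 109 111
230 -39,205,1 -37,201,1 -35,197,0 -32,193,0 -32,188,1 -93,142,67 -90,139,66 -93,132,70 -92,128,71 -93,123,73 -93,118,74 -93,113,76 | 164 156 163 159 162 112 117 96 96 97 99 97
232 -45,202,1 -42,199,0 -39,195,-2 -37,191,-1 -38,185,0 -36,181,0 -34,176,0 -32,172,0 -30,168,0 -92,123,67 -93,118,68 -93,113,71 | 160 157 163 173 165 163 167 169 158 101 101 98
234 -50,199,0 -49,195,0 -46,191,-1 -46,186,1 -45,181,1 -44,176,2 -41,173,0 -40,168,1 -37,164,0 -36,159,0 -34,156,0 -32,151,0 | 162 164 155 161 170 165 162 162 165 165 157 175
```

The knob now stands at y≈140 mm. I will push gently on to the end stop.

```bash
python3 -m crank '[[[0,0,0],[0,-0.15,0],1],[[0,0,0],[0,-0.1,0],1]]';  python3 -m crank '[[[0,0,0],[0,-0.1,0],1],[[0,0,0],[0,0,0],1]]'
```

```text
time_s: 7.85
tcp_pos: [0.4657, 0.1018, 0.0961]
eef_rot: [179.9, 0.0, 19.1]
contact_force: [5.2, -8.4, -0.7]
gripper_width: 0.0002
gripper_force: 4.8
time_s: 8.05
tcp_pos: [0.4656, 0.1018, 0.0961]
eef_rot: [179.9, 0.0, 19.1]
contact_force: [5.8, -9.5, -0.6]
gripper_width: 0.0
gripper_force: 5.7
```

The force rose to about 11 N, so the bolt is against its end stop. Next I back off, rise, and move over the pad.

```bash
python3 -m crank '[[[0,0,0],[0,0.7,0],1],[[0,0,0],[0,0.9,0],1],[[0,0,0],[0,0,-2],1],[[0,0,0],[0,0,-2.5],1],[[0,0,0],[0,0,-1],1],[[0,0,0],[-2.0,3,0],1],[[0,0,0],[-2.5,4,0],1],[[0,0,0],[-2.4,3.5,0],1]]'; python3 -m crank '[[[0,0,0],[0,0,0],1],[[0,0,0],[0,0,0],1]]'; python3 - <<'E'
from h import *
c=cap('scene'); s=c['color'][180:300,220:370]; cv2.imwrite('pics/s2.png',cv2.resize(s,None,fx=5,fy=5,interpolation=cv2.INTER_CUBIC)[...,::-1])
Ru=R.from_euler('z',19,degrees=True).as_matrix(); print((r.get_state()['tcp_pos']-[.588,.0177,0])@Ru)
E
```

```text
time_s: 8.85
tcp_pos: [0.4388, -0.0349, 0.1507]
eef_rot: [-180.0, 0.0, 19.1]
contact_force: [1.4, -0.9, 0.5]
gripper_width: 0.0004
gripper_force: 0.0
time_s: 9.05
tcp_pos: [0.4393, -0.0346, 0.1509]
eef_rot: [-180.0, -0.0, 18.9]
contact_force: [0.1, 0.3, -0.2]
gripper_width: 0.0003
gripper_force: 0.0
[-0.15696426 -0.00053184  0.15098992]
```

View pics/s2.png

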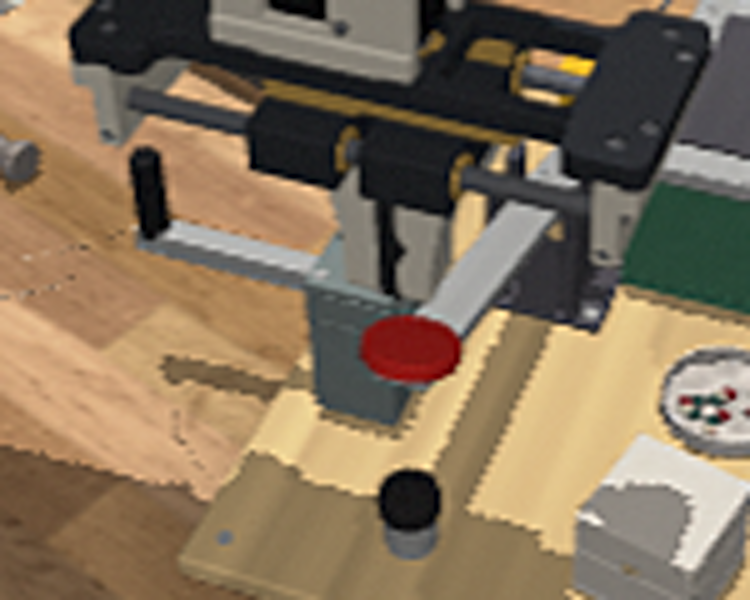

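The picture shows the bolt fully out, with the knob at full-frame (250,211) against the predicted (248,211), the lever untouched, and the fingers above the pad. Pressing now.

```bash
python3 -m crank '[[[0,0,0],[0,0,1],1],[[0,0,0],[0,0,1],1],[[0,0,0],[0,0,0.7],1],[[0,0,0],[0,0,0.5],1],[[0,0,0],[0,0,0.4],1],[[0,0,0],[0,0,0.4],1],[[0,0,0],[0,0,0.4],1],[[0,0,0],[0,0,0.4],1]]'
```

```text
time_s: 9.9
tcp_pos: [0.4396, -0.0338, 0.1031]
eef_rot: [180.0, 0.0, 19.1]
contact_force: [-3.2, -0.0, 4.7]
gripper_width: 0.0005
gripper_force: 2.2
```

```bash
python3 -m crank '[[[0,0,0],[-0.1,0,0.5],1],[[0,0,0],[0,0,0.5],1],[[0,0,0],[-0.1,0,0.5],1],[[0,0,0],[0,0,0.5],1]]'; python3 -m crank '[[[0,0,0],[-0.1,0,0.4],1],[[0,0,0],[0,0,0.4],1],[[0,0,0],[0,0,0.4],1]]'
```

```text
time_s: 10.3
tcp_pos: [0.4374, -0.0345, 0.0827]
eef_rot: [180.0, 0.0, 19.1]
contact_force: [-2.4, -1.0, 4.8]
gripper_width: 0.0003
gripper_force: 2.2
time_s: 10.6
tcp_pos: [0.4365, -0.0348, 0.0706]
eef_rot: [-180.0, 0.0, 19.1]
contact_force: [-3.7, -1.2, 5.3]
gripper_width: 0.0005
gripper_force: 2.1
```

```bash
python3 -m crank '[[[0,0,0],[0,0,0.4],1],[[0,0,0],[0,0,0.3],1],[[0,0,0],[0,0,0.3],1]]'; python3 -m crank '[[[0,0,0],[0,0,0.2],1],[[0,0,0],[0,0,0.1],1],[[0,0,0],[0,0,0],1]]'
```

```text
time_s: 10.9
tcp_pos: [0.4366, -0.0348, 0.0607]
eef_rot: [-180.0, 0.0, 19.1]
contact_force: [-2.9, -1.7, 3.6]
gripper_width: 0.0002
gripper_force: 1.8
time_s: 11.2
tcp_pos: [0.4368, -0.0347, 0.0579]
eef_rot: [-180.0, 0.0, 19.1]
contact_force: [-2.4, -0.7, 2.6]
gripper_width: 0.0003
gripper_force: 1.6
```

```bash
python3 -m crank '[[[0,0,0],[0,0,0.15],1],[[0,0,0],[0,0,0.1],1],[[0,0,0],[0,0,0],1]]'; python3 -m crank '[[[0,0,0],[0,0,0.1],1],[[0,0,0],[0,0,0],1]]'
```

```text
time_s: 11.5
tcp_pos: [0.4371, -0.0346, 0.0557]
eef_rot: [180.0, -0.0, 19.1]
contact_force: [-2.5, -1.1, 3.7]
gripper_width: 0.0005
gripper_force: 2.3
time_s: 11.7
tcp_pos: [0.4372, -0.0346, 0.0553]
eef_rot: [180.0, -0.0, 19.1]
contact_force: [-5.3, 0.0, 13.4]
gripper_width: 0.0001
gripper_force: 7.0
```

The force jumped to 13 N, so the lever is on its stop. A last look.

```bash
python3 -m crank '[[[0,0,0],[0,0,0],1],[[0,0,0],[0,0,0],1],[[0,0,0],[0,0,0],1]]'; python3 - <<'E'
from h import *
c=cap('scene'); s=c['color'][160:310,220:420]; cv2.imwrite('pics/s3.png',cv2.resize(s,None,fx=4,fy=4,interpolation=cv2.INTER_CUBIC)[...,::-1])
E
```

```text
time_s: 12.0
tcp_pos: [0.4371, -0.0347, 0.0553]
eef_rot: [180.0, -0.0, 19.1]
contact_force: [-6.3, 0.4, 12.7]
gripper_width: 0.0006
gripper_force: 6.7
```

View pics/s3.png

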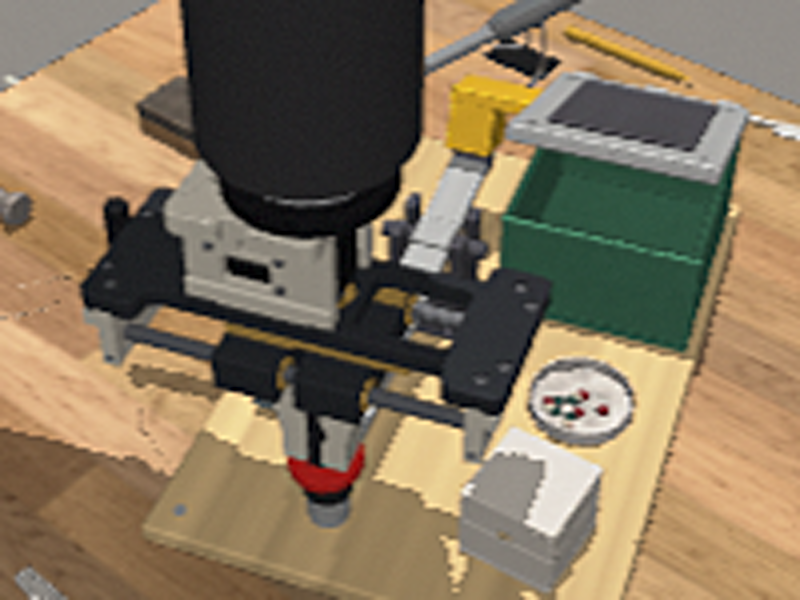

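The hatch stands open (near edge at about crop (610,150)), the pad is down on the stop at crop (325,475), the pin is still in its cradle, and the ring box and tin lid have not moved. Handing in.

```bash
python3 -c "
from plant import r
print(r.close_job())"
```

```text
the job is handed in; nothing more can be done
None
```

The bolt is fully out, the lever is held down on its stop at about 13 N with the hatch open, and the loose things in view are where they were; the job is handed in at about 12 s (no verdict was shown).

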